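Tuck a micro-slide under the stage clip and hold it flat

TASK

Take the white slide with ten black wells from the slide rack and slide one end of it, lengthwise and flat, under the turned-up lip of the spring clip on the microscope stage, without prising the clip up, until the slide lies centred on the black plate in line with the clip. Then press it flat onto the plate with the fingers, firmly but not hard, and finish while still holding it pressed down. Leave the other slides, the dishes, the brush and the vial where they are.

Things in the scene. Friction and masses are not known exactly. Their poses are not given: they have to be found in the camera images.
- slide_ten: the slide to mount: a rigid white card slide in a metal holder, 76 x 26 x 4 mm, about 22 g, with ten black wells (7 mm) in two rows; origin: centre of its underside; x along its length, y along its width, z up. At the start it lies across the two rails of the slide rack, in any of its three places.
- slide_one: a like slide, 76 x 26 x 4 mm, with one large black well; stays on the rack (origin: centre of its underside)
- slide_blank: a like slide, 76 x 26 x 4 mm, plain white; stays on the rack (origin: centre of its underside)
- rack: fixed slide rack; origin: centre of its foot, on the bench. Two 6 mm wide dark steel rails run along its x (220 mm long), 54 mm apart between centres; their tops are 34 mm above the bench and open below down to a 3 mm foot plate. Slides lie across the rails, lengthwise along the rack's y, 66 mm apart between centres.
- microscope: fixed stereo microscope stand; origin: on the bench below the stage plate's centre, x towards the pillar. Base 210 mm wide, from x = -95 to 190 mm, top 34 mm above the bench. A 25 mm thick pillar, 290 mm tall, at x = 145 mm; the head is swung round it, away from the stage (from x = 110 mm outwards, 95 to 310 mm above the bench). Keep clear of both.
- stage_plate: fixed black round plate, 120 mm across, let into the base; origin: centre of its flat top face, 36 mm above the bench and 2 mm above the base around it
- clip_post: fixed post of the spring clip; origin: on its axis, 68 mm from the plate's centre, at the height of the plate's top; x points level from the plate's centre to the post (the way a slide is pushed under the clip), z up. Thumb screw on top: 15 mm across, up to 17.5 mm above the plate. A slide centred on the plate in line with x has its leading end at x = -30 mm.
- clip_bend (a point): lowest point of the clip's steel leaf (12 mm wide, 1.4 mm thick): underside of its bend, 42 mm from the post's axis towards the plate's centre, 2.5 mm above the plate at rest. From its hinge on the post, 10 mm above the plate, the leaf slopes down to here; beyond, its lip turns up at 35 degrees for another 11 mm, to 10 mm above the plate. A second clip is turned off the plate, unused.
- clip (a joint): upward bend of that clip about its hinge at the post (rad): 0 at rest; about 0.033 when the slide lies flat beneath it (the bend then is 4 mm above the plate); 0.1 lifts the bend by about 4 mm. It presses down with 0.7 to 1.1 N.
- petri_dish: open glass dish with pale grains, 90 mm across, 16 mm high; leave it (origin: centre of its underside)
- small_dish: empty glass dish, 60 mm across, 30 mm high; leave it (origin: centre of its underside)
- brush: fine picking brush lying on the bench, 160 mm long, 8 mm thick; leave it
- vial: small jar with a white cap, 24 mm across, 50 mm high; leave it standing (origin: centre of its underside)
There are look-alikes about, which are no part of the job. Leave any red or turquoise look-alike of the slide_ten alone.

How it is judged:
On the way:
1. the slide's end is under the clip (x of slide_ten in the frame of clip_post above -0.079 m and z of slide_ten in the frame of clip_post below 0.005 m and value of joint clip above 0.015 rad), for 0.2 s.
At the end, for the whole second after the job is handed in: The ten-well slide lies flat (2 deg) on the plate, in line with the clip (11 deg), centred within 7 mm across and from 8 mm short to 12 mm beyond along, its end under the clip, which rests on it; the fingers still press it (over 3 N on the plate) (x of slide_ten in the frame of clip_post between -0.076 and -0.056 m and y of slide_ten in the frame of clip_post between -0.007 and 0.007 m and z of slide_ten in the frame of clip_post below 0.0025 m and angle between the x axis of slide_ten and the x axis of clip_post, either way round below 0.2 rad and angle between slide_ten's own z axis and vertical below 0.035 rad and value of joint clip between 0.015 and 0.07 rad and contact force between the fingers and slide_ten above 1.5 N and contact force between slide_ten and stage_plate above 3 N and linear speed of slide_ten below 0.01 m/s); the arm keeps its last pose, push and grip.
It fails at once if the clip is bent up by more than about 6 mm at its bend (value of joint clip above 0.145 rad).
It fails at once if the slide is pressed on the plate with more than 40 N (contact force between slide_ten and stage_plate above 40 N).
It fails at once if another slide is moved by more than 15 mm (distance of any of slide_one, slide_blank from where it was at the start of the episode above 0.015 m).
It fails at once if a dish, the brush or the vial is moved by more than 20 mm (distance of any of petri_dish, small_dish, brush, vial from where it was at the start of the episode above 0.02 m).
It also fails if it takes over 42 s, if anything falls off the work surface, if the arm or the gripper's body presses on something with over 40 N, if the wrist force passes 120 N, or if a joint passes its speed limit or range.

ROBOT

A 7-joint arm with a two-finger parallel gripper is mounted at the origin on the work surface. World frame = base frame: x ahead of the robot, y to its left, z up, the work surface at z = 0. Lengths are in m, angles in rad, forces in N, time in s.
With the tool pointing down it reaches from about 0.4 to 0.75 m from the base axis. Payload 19.5 kg.
Tool frame: the origin (TCP) lies where the fingers leave the gripper's body, on its centre line; the fingertips stand 73 mm ahead of it and the grasp point (between the pads) lies 54 mm ahead of it; z points along the fingers, y is the direction in which the jaws open and shut (so a half turn about z gives the same grasp; the last joint's range is limited). The gripper opens to 85 mm and grips with 20 to 120 N. Pads are 22 mm wide; open, the fingers measure 114 mm over their backs; the gripper's body (76 mm by 85 mm) begins 54 mm behind the grasp point. The pads swing forward as they close: fully open they stand 13 mm farther back than shut.
Start: joints at [1.293, 0.707, -0.028, 1.485, 0.022, 0.951, -0.075], TCP at [0.134, -0.559, 0.304] pointing down, gripper open.
Joint ranges: [-2.71, 2.71], [-0.32, 2.16], [-1.57, 1.52], [0, 2.45], [-1.46, 4.6], [0, 2.02], [-2.83, 2.83]. Speed limits (rad/s): [1.89, 1.89, 2.57, 2.57, 3.01, 3.01, 3.01].

INTERFACE

Orientations are given as a unit quaternion [w, x, y, z].
In Python, from cell import bot gives the robot as it stands. The module is installed in compiled form; this text tells all that it offers.
- The arm moves only by the tool jog_arm, never from a script. Its argument "moves" is a list of rows, each a list of 5 numbers: the opening, from 0 (shut) to 1 (fully open), then the shift along the tool's x, y, z in units of 25 mm (1.0 is 25 mm), then the turn about the tool's z in rad. In form: [[fingers, tx, ty, tz, twist], ...]. A call has 1 to 5 rows; each row is the pose to reach, as a shift and turn from the pose measured when the call began, along the tool's axes at that moment; what a row does not reach only later rows make up. A row lasts 1/12 s, in which the tool goes at most 41.7 mm and 7.16 degrees, less where a joint would pass 70% of its speed; a pose out of reach is approached as far as the arm can. A call with a gripper value outside its range is refused whole. The fingers move at their own pace and stop on an object; the grip force is fixed at half the most. Time passes only in rows, so rows that repeat a pose let the fingers close. It gives the time, the measured TCP pose, the force and the opening at its end, in the units of the state.
- bot.sense(): the state, without advancing time (a new reading comes with each control period).
- bot.camera(name): name is "scene" or "side" or "wrist"; returns a dict with "image" (420x560x3 uint8, red, green, blue), "intrinsics" (3x3 intrinsics, pixels), "k1" (the pictures are not rectified: a ray, as slopes to the right and down, at radius r is drawn at 1 + k1 r^2 times it, then the intrinsics apply), "rvec" (rotation vector, rad) and "tvec" (3), from world to camera coordinates, as OpenCV has them; the wrist camera has in their place "T_tool_cam" (4x4, takes a point from camera to tool coordinates, whose origin is the TCP and whose axes are the flange's). Camera axes: x right, y down, z forward; pixel columns grow to the right and rows downward; lengths in m; the calibration is good to about 2 mm. A picture is of the moment at which its call begins: read the wrist's pose just before it. There is no depth.
- bot.finish_job(): hands the job in, once; it reports no verdict.
The state is a dict: "time_s": time; "qpos": joint angles; "joint_velocities": joint speeds; "joint_torque": joint torques, N m; "position": TCP position; "tcp_rot": TCP orientation; "contact_force": force on the tool from outside, world axes, zero at the start; "wrist_torque": the same for the moment, N m; "grip_width": opening from 0.0 (shut) to 1.0 (fully open).
Only numpy, scipy, OpenCV 4.12 (cv2) and the standard library are available. Lean on these libraries where they do the work, as an engineer would, in place of code of your own. Each camera call takes 0.05 s, during which the arm holds its last target.

## Working session

There is one attempt and no reset: what is moved stays moved. The work goes in short steps, Python scripts to look and compute and a tool call to move; the robot and the scene stay as the last step left them, time stands still between calls to the robot, and variables do not carry over. Pictures are saved under pics/ and viewed, and the job is handed in when it is done.

Besides the shell and the picture viewer there is one more tool, called after ">>>" by a JSON object that holds its "op" and its "data". jog_arm: Moves the arm, as the interface text tells. Its arguments: {"type":"object","properties":{"moves":{"type":"array"}},"required":["moves"]}

```bash
mkdir -p pics; cat > h.py <<'E'
import numpy as np, cv2, json
from scipy.spatial.transform import Rotation as R
from cell import bot
def snap(n,f):
    s=bot.sense(); c=bot.camera(n); cv2.imwrite(f'pics/{f}.png',c['image'][:,:,::-1])
    d={k:np.array(v).tolist() for k,v in c.items() if k!='image'}; d['s']={k:np.array(v).tolist() for k,v in s.items()}
    json.dump(d,open(f'pics/{f}.json','w')); return c,s
def cam(f):
    d=json.load(open(f'pics/{f}.json')); K=np.array(d['intrinsics']);k1=d['k1']
    if 'rvec' in d:
        Rm=cv2.Rodrigues(np.array(d['rvec'],float))[0]; t=np.array(d['tvec']).ravel()
    else:
        T=np.eye(4);q=d['s']['tcp_rot'];T[:3,:3]=R.from_quat([q[1],q[2],q[3],q[0]]).as_matrix();T[:3,3]=d['s']['position']
        W=np.linalg.inv(T@np.array(d['T_tool_cam']));Rm=W[:3,:3];t=W[:3,3]
    return K,k1,Rm,t
def ray(f,uv):
    K,k1,Rm,t=cam(f)
    p=cv2.undistortPoints(np.array([[uv]],float),K,np.array([k1,0,0,0,0],float))[0,0]
    d=Rm.T@np.array([p[0],p[1],1]); return -Rm.T@t, d/np.linalg.norm(d)
def atz(f,uv,z):
    o,d=ray(f,uv); return o+d*(z-o[2])/d[2]
def tri(obs):
    A=np.zeros((3,3));b=np.zeros(3)
    rs=[ray(f,uv) for f,uv in obs]
    for o,d in rs:
        P=np.eye(3)-np.outer(d,d);A+=P;b+=P@o
    x=np.linalg.solve(A,b); return x,[np.linalg.norm((np.eye(3)-np.outer(d,d))@(x-o)) for o,d in rs]
def proj(f,X):
    K,k1,Rm,t=cam(f)
    return cv2.projectPoints(np.array(X,float).reshape(-1,1,3),cv2.Rodrigues(Rm)[0],t,K,np.array([k1,0,0,0,0],float))[0][:,0]
def crop(f,x0,y0,x1,y1,o,s=3):
    im=cv2.imread(f'pics/{f}.png')[y0:y1,x0:x1]; cv2.imwrite(f'pics/{o}.png',cv2.resize(im,None,fx=s,fy=s,interpolation=cv2.INTER_CUBIC))
E
python3 -c "
from h import *
for n in ['scene','side','wrist']: c,s=snap(n,n+'0'); print({k:np.round(v,3).tolist() for k,v in c.items() if k!='image'})
print(s)"
```

```text
{'intrinsics': [[408.726, 0.0, 283.558], [0.0, 408.726, 214.552], [0.0, 0.0, 1.0]], 'k1': -0.031, 'rvec': [2.057, 0.905, -0.463], 'tvec': [-0.454, -0.154, 1.162]}
{'intrinsics': [[388.408, 0.0, 276.462], [0.0, 388.408, 208.781], [0.0, 0.0, 1.0]], 'k1': -0.041, 'rvec': [0.812, -2.511, 1.182], 'tvec': [0.518, 0.216, 0.59]}
{'intrinsics': [[297.514, 0.0, 277.638], [0.0, 297.514, 209.647], [0.0, 0.0, 1.0]], 'k1': -0.004, 'T_tool_cam': [[-0.0, -0.964, -0.266, 0.068], [1.0, -0.0, -0.0, 0.0], [0.0, -0.266, 0.964, -0.07], [0.0, 0.0, 0.0, 1.0]]}
{'time_s': 0.1, 'qpos': array([ 1.29327234,  0.70701812, -0.0276252 ,  1.48489832,  0.02200884,
        0.95088588, -0.07549047]), 'joint_velocities': array([ 7.46819961e-04, -2.76978289e-03, -3.68246661e-05, -6.24846314e-04,
       -7.77860018e-04, -1.04839819e-03,  1.18140248e-03]), 'joint_torque': array([ 2.31566752e-03, -8.84298635e+01,  1.23686336e+00, -2.36456913e+01,
        1.70939800e-02,  4.92103936e-03, -4.42949613e-05]), 'position': array([ 0.13431816, -0.55894703,  0.30349981]), 'tcp_rot': array([-4.48577612e-04,  9.93055199e-01,  1.17648482e-01, -6.66723782e-05]), 'contact_force': array([-0.46849981, -0.08195142,  0.08222306]), 'wrist_torque': array([0.04227125, 0.0240095 , 0.00516794]), 'grip_width': 1.0021796257439086}
```

```bash
ls pics
```

```text
scene0.json
scene0.png
side0.json
side0.png
wrist0.json
wrist0.png
```

View pics/scene0.png

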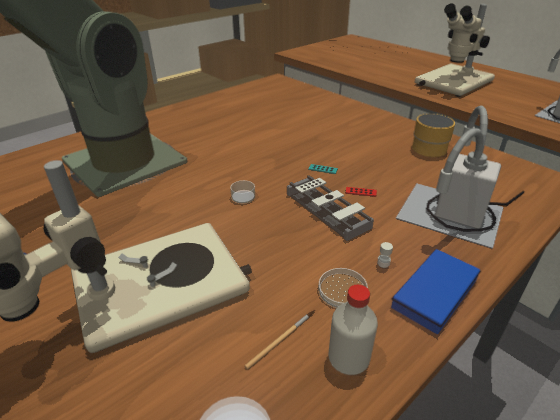

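View pics/side0.png

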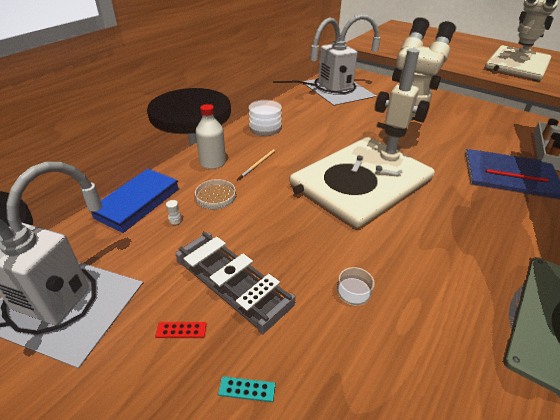

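View pics/wrist0.png

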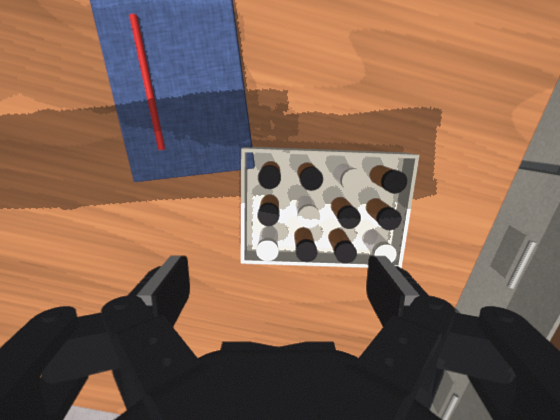

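The pictures show three ten-well candidates:
- white, on the rack at the end near the small dish: scene (311,185), side (259,290)
- red, on the bench: scene (361,191), side (181,329)
- turquoise, on the bench: scene (323,168), side (247,388)

The white one on the rack fits the description. I'll confirm it in an enlarged crop, along with the clip.

```bash
python3 -c "
from h import *
crop('scene0',275,160,385,245,'c1',7)
crop('side0',170,225,300,335,'c2',5)
crop('scene0',100,220,260,320,'c3',5)
crop('side0',285,130,445,230,'c4',5)"
```

```text
(no output)
```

View pics/c1.png

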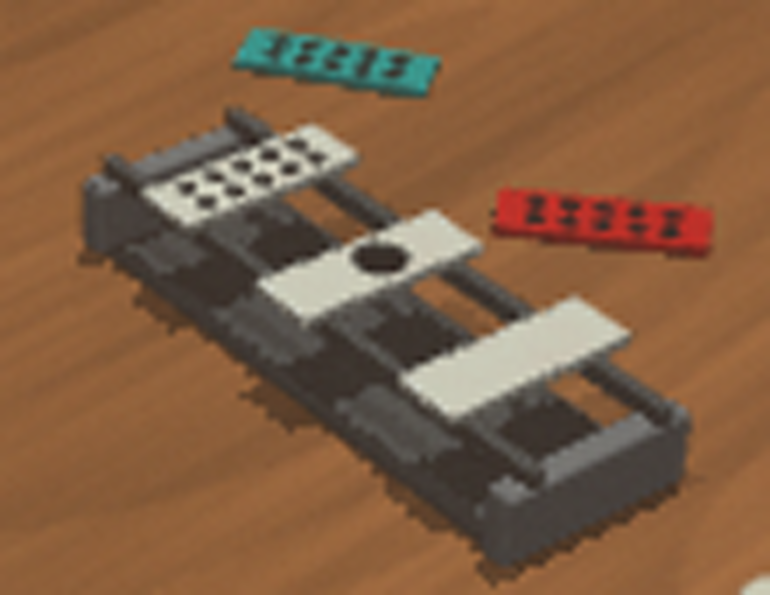

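View pics/c2.png

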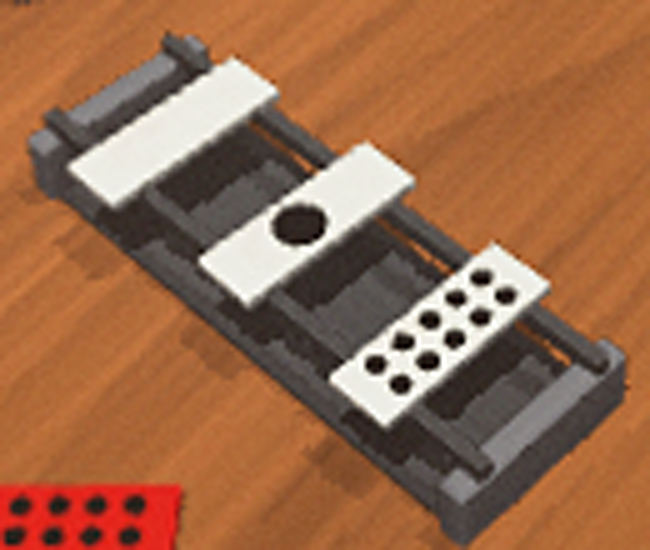

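View pics/c3.png

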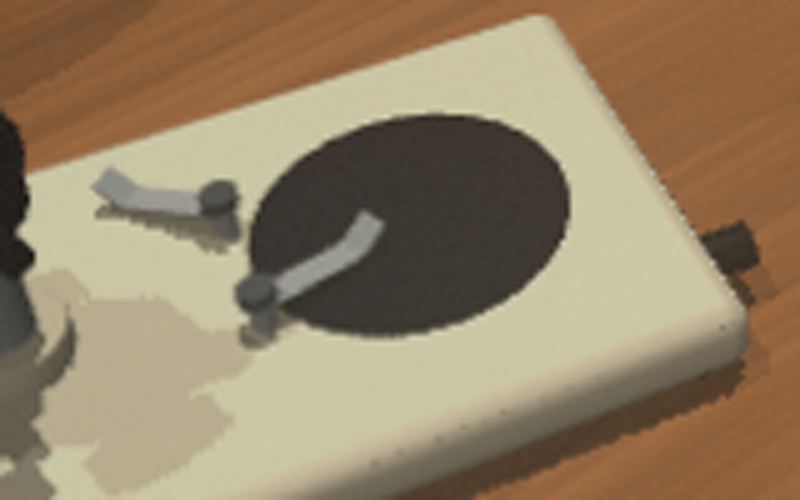

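View pics/c4.png

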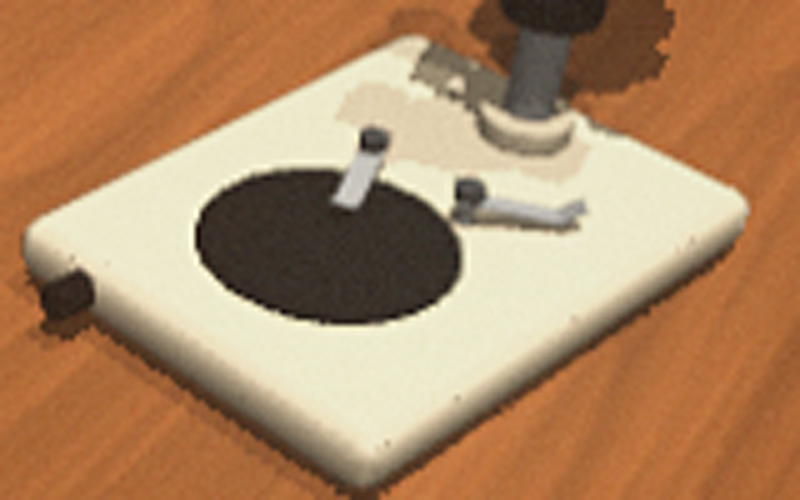

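The crop confirms it: the white ten-well slide lies in the rack's end place (crop 1 (250,173), crop 2 (440,334)). The clip in use has its post at crop 3 (257,290) and crop 4 (374,140).

```bash
python3 -c "
from h import *
S=lambda x,y:('scene0',(275+(x-3)/7,160+(y-3)/7))
D=lambda x,y:('side0',(170+(x-2)/5,225+(y-2)/5))
S3=lambda x,y:('scene0',(100+(x-2)/5,220+(y-2)/5))
D4=lambda x,y:('side0',(285+(x-2)/5,130+(y-2)/5))
def p(n,*o):
  x,r=tri(o);print(n,x.round(4),np.round(r,4)); return x
sc=[(317,124),(360,155),(190,227),(142,188)]; dc=[(495,243),(550,287),(387,425),(330,380)]
for i,c in enumerate(sc): print('S',atz(*S(*c),.038).round(4))
for i,c in enumerate(dc): print('D',atz(*D(*c),.038).round(4))
p('ten',S(252,173),D(440,334)); p('one',S(372,265),D(308,225)); p('blank',S(516,357),D(173,132))
p('posttop',S3(257,285),D4(374,134))
p('other post',S3(217,190),D4(468,188))
p('liptip',S3(372,217),D4(345,207))
# plate: mask, contour, ellipse at z=.036
for f,cx in (('scene0',(190,258)),('side0',(335,183))):
  im=cv2.imread(f'pics/{f}.png'); m=(im.max(2)<75).astype(np.uint8)
  n,l,st,ce=cv2.connectedComponentsWithStats(m); k=l[cx[1],cx[0]]; print(st[k])
  c=max(cv2.findContours((l==k).astype(np.uint8),0,1)[0],key=len); h=cv2.convexHull(c)[:,0]
  P=np.array([atz(f,q,.036)[:2] for q in h.astype(float)])
  A=np.c_[2*P,np.ones(len(P))];s=np.linalg.lstsq(A,(P**2).sum(1),rcond=None)[0]
  print(f,s[:2],np.sqrt(s[2]+s[:2]@s[:2]),np.round(np.hypot(*(P-s[:2]).T),3).min())
# base corners
"
```

```text
S [0.4849 0.2944 0.038 ]
S [0.5093 0.2904 0.038 ]
S [0.5017 0.2153 0.038 ]
S [0.4732 0.2202 0.038 ]
D [0.4999 0.2152 0.038 ]
D [0.4741 0.2197 0.038 ]
D [0.4834 0.2935 0.038 ]
D [0.5084 0.2908 0.038 ]
ten [0.4916 0.2556 0.0373] [0.0004 0.0004]
one [0.5568 0.245  0.0363] [0. 0.]
blank [0.6233 0.2402 0.0368] [0.0005 0.0005]
posttop [ 0.5313 -0.1843  0.0539] [0.0005 0.0005]
other post [ 0.4767 -0.171   0.0532] [0.0005 0.0005]
liptip [ 0.5193 -0.133   0.0457] [0.0006 0.0006]
[ 150  243   64   44 1966]
scene0 [ 0.51993946 -0.11831513] 0.058839400793643096 0.058
[ 324  164   53   31 1205]
side0 [ 0.51788736 -0.11638052] 0.05832935093080163 0.057
```

```bash
python3 -c "
from h import *
def p(n,*o):
  x,r=tri([(f+'0',u) for f,u in o]);print(n,x.round(3),np.round(r,4))
p('columntop',('scene',(59,166)),('side',(411,54)))
print('pillarbase',atz('side0',(392,152),.036).round(3),atz('scene0',(95,290),.036).round(3))
p('knob base',('scene',(247,270)),('side',(297,187)))
print('lens',atz('scene0',(18,300),.1).round(3))
p('smalldish',('scene',(243,183)),('side',(356,273)))
p('vialcap',('scene',(386,247)),('side',(174,206)))
C=np.array([.519,-.1175]);
for c in [(30,0)]: pass
# base corners
for f,u in (('scene0',(75,290)),('scene0',(207,224)),('scene0',(249,290)),('scene0',(92,345)),('side0',(359,226)),('side0',(434,172)),('side0',(290,175)),('side0',(366,138))): print(f,u,atz(f,u,.034).round(3))
"
```

```text
columntop [ 0.484 -0.252  0.282] [0.0002 0.0002]
pillarbase [ 0.486 -0.28   0.036] [ 0.476 -0.267  0.036]
knob base [ 0.605 -0.032  0.023] [0.0013 0.0013]
lens [ 0.489 -0.374  0.1  ]
smalldish [0.381 0.134 0.043] [0.0018 0.0018]
vialcap [0.756 0.191 0.044] [0.0022 0.0022]
scene0 (75, 290) [ 0.45  -0.294  0.034]
scene0 (207, 224) [ 0.449 -0.014  0.034]
scene0 (249, 290) [ 0.657 -0.066  0.034]
scene0 (92, 345) [ 0.584 -0.316  0.034]
side0 (359, 226) [0.431 0.014 0.034]
side0 (434, 172) [ 0.372 -0.259  0.034]
side0 (290, 175) [ 0.635 -0.049  0.034]
side0 (366, 138) [ 0.569 -0.308  0.034]
```

```bash
cat >> h.py <<'E'
def state():
    s=bot.sense(); q=s['tcp_rot']; M=R.from_quat([q[1],q[2],q[3],q[0]]).as_matrix()
    return s,M,np.array(s['position']),np.arctan2(M[1,0],M[0,0])
def goto(x,y,z,yawdeg):
    s,M,p,yaw=state(); d=M.T@(np.array([x,y,z])-p)/.025
    tw=-((np.radians(yawdeg)-yaw+np.pi)%(2*np.pi)-np.pi)
    print('t',round(s['time_s'],2),'p',p.round(4),'yaw',round(np.degrees(yaw),2),'F',np.round(s['contact_force'],1),'g',round(s['grip_width'],3),'q7',s['qpos'].round(2)[-1],'tilt',np.degrees(np.arccos(-M[2,2])).round(2))
    print('MOVE',d.round(3),'tw',round(tw,3))
E
python3 -c "
from h import *
goto(.134,-.559,.45,100.4)"
```

```text
t 0.15 p [ 0.1343 -0.559   0.3036] yaw 13.51 F [-0.2 -0.5  0.1] g 1.003 q7 -0.08 tilt 0.04
MOVE [-0.012 -0.006 -5.858] tw -1.516
```

>>> {"op": "jog_arm", "data": {"moves": [[0.31,0,0,-5.8,-0.5],[0.31,0,0,-5.8,-0.5],[0.31,0,0,-5.8,-0.5],[0.31,0,0,-5.8,-0.5]]}}

```text
time_s: 0.48
position: [0.1342, -0.5591, 0.4533]
tcp_rot: [0.002, 0.932, 0.362, -0.0]
contact_force: [-0.1, 0.3, 0.3]
grip_width: 0.456
```

```bash
python3 -c "
from h import *
goto(.519,-.1,.44,100.4)"
```

```text
t 0.48 p [ 0.1342 -0.5591  0.4533] yaw 42.48 F [-0.1  0.3  0.3] g 0.456 q7 0.37 tilt 0.23
MOVE [23.753 -3.151  0.474] tw -1.011
```

>>> {"op": "jog_arm", "data": {"moves": [[0.31,23.75,-3.15,0.4,-1.01],[0.31,23.75,-3.15,0.4,-1.01],[0.31,23.75,-3.15,0.4,-1.01],[0.31,23.75,-3.15,0.4,-1.01],[0.31,23.75,-3.15,0.4,-1.01]]}}

```text
time_s: 0.9
position: [0.2689, -0.3976, 0.4462]
tcp_rot: [0.001, 0.775, 0.631, -0.001]
contact_force: [0.6, -1.1, 0.2]
grip_width: 0.309
```

```bash
python3 -c "
from h import *
goto(.519,-.1,.44,100.4)"
```

```text
t 0.9 p [ 0.2689 -0.3976  0.4462] yaw 78.31 F [ 0.6 -1.1  0.2] g 0.309 q7 0.53 tilt 0.15
MOVE [13.683  7.386  0.217] tw -0.385
```

>>> {"op": "jog_arm", "data": {"moves": [[0.31,13.7,7.4,0.2,-0.385],[0.31,13.7,7.4,0.2,-0.385],[0.31,13.7,7.4,0.2,-0.385],[0.31,13.7,7.4,0.2,-0.385],[0.31,13.7,7.4,0.2,-0.385]]}}

```text
time_s: 1.32
position: [0.4027, -0.2382, 0.4432]
tcp_rot: [0.001, 0.64, 0.769, -0.001]
contact_force: [-0.2, -1.8, 0.6]
grip_width: 0.311
```

>>> {"op": "jog_arm", "data": {"moves": [[0.31,6,3,6,-0.02],[0.31,6,3,6,-0.02],[0.31,6,3,6,-0.02],[0.31,6,3,6,-0.02]]}}

```text
time_s: 1.65
position: [0.4366, -0.1188, 0.3312]
tcp_rot: [0.001, 0.632, 0.775, -0.001]
contact_force: [2.6, -0.9, -1.2]
grip_width: 0.31
```

```bash
python3 -c "
from h import *
goto(.517,-.1,.24,100.4)"
```

```text
t 1.65 p [ 0.4366 -0.1188  0.3312] yaw 101.59 F [ 2.6 -0.9 -1.2] g 0.31 q7 0.05 tilt 0.14
MOVE [0.098 3.303 3.648] tw 0.021
```

>>> {"op": "jog_arm", "data": {"moves": [[0.31,0.1,3.3,3.6,0.021],[0.31,0.1,3.3,3.6,0.021],[0.31,0.1,3.3,3.6,0.021],[0.31,0.1,3.3,3.6,0.021],[0.31,0.1,3.3,3.6,0.021]]}}

```text
time_s: 2.07
position: [0.5169, -0.0993, 0.2395]
tcp_rot: [-0.001, 0.64, 0.769, -0.002]
contact_force: [-0.3, -0.3, -0.0]
grip_width: 0.308
```

```bash
python3 -c "
from h import *
goto(.517,-.1,.14,100.4)
snap('wrist','w1')"
```

```text
t 2.07 p [ 0.5169 -0.0993  0.2395] yaw 100.46 F [-0.3 -0.3 -0. ] g 0.308 q7 -0.07 tilt 0.19
MOVE [-0.026  0.01   3.979] tw 0.001
```

View pics/w1.png

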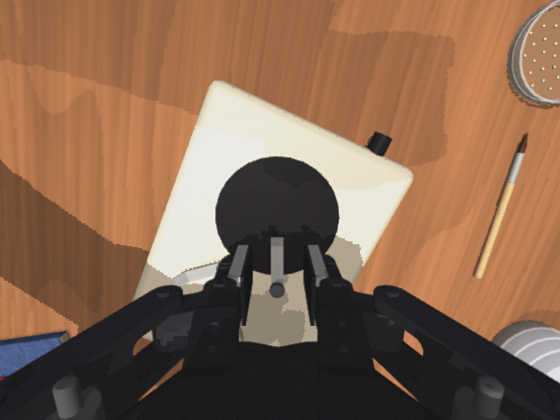

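The wrist view shows the plate (ellipse centred near (277,215)), with the clip leaf running from its lip tip at (277,238) to the screw at (277,290), between the fingers.

```bash
python3 -c "
from h import *
crop('w1',200,140,360,310,'c5',4)
print('post',atz('w1',(277,290),.0535).round(4),'lip',atz('w1',(277,238),.046).round(4))
f='w1'
im=cv2.imread(f'pics/{f}.png'); m=(im.max(2)<70).astype(np.uint8)
c=cv2.findContours(m,0,1)[0]
ys,xs=np.nonzero(m[150:230,200:350]); 
h=[]
for r in range(160,232,3):
  row=np.nonzero(m[r,205:350])[0]
  if len(row): h+= [(205+row[0],r),(206+row[-1],r)]
P=np.array([atz(f,q,.036)[:2] for q in np.array(h,float)])
A=np.c_[2*P,np.ones(len(P))];s=np.linalg.lstsq(A,(P**2).sum(1),rcond=None)[0]
print(s[:2],np.sqrt(s[2]+s[:2]@s[:2]))
"
```

```text
post [ 0.5314 -0.1819  0.0535] lip [ 0.5223 -0.1323  0.046 ]
[ 0.51950962 -0.11639961] 0.05859636243456288
```

View pics/c5.png

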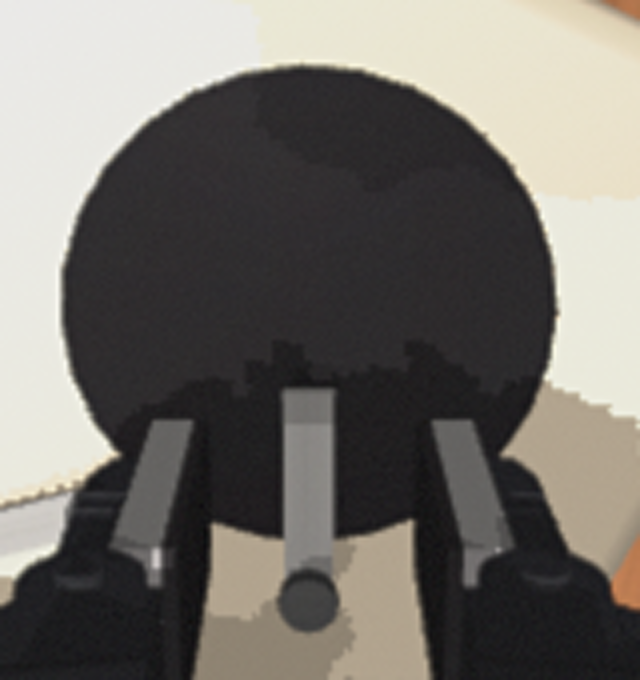

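>>> {"op": "jog_arm", "data": {"moves": [[0.31,0,0,4.4,0],[0.31,0,0,4.4,0],[0.31,0,0,4.4,0],[0.31,0,0,4.4,0],[0.31,0,0,4.6,0]]}}

```text
time_s: 2.53
position: [0.5166, -0.1004, 0.1275]
tcp_rot: [0.001, 0.64, 0.768, -0.001]
contact_force: [0.5, 0.6, 0.4]
grip_width: 0.31
```

```bash
python3 -c "
from h import *
goto(.517,-.1,.11,100.5)
snap('wrist','w2')"
```

```text
t 2.53 p [ 0.5166 -0.1004  0.1275] yaw 100.38 F [0.5 0.6 0.4] g 0.31 q7 -0.17 tilt 0.15
MOVE [0.016 0.018 0.699] tw -0.002
```

View pics/w2.png

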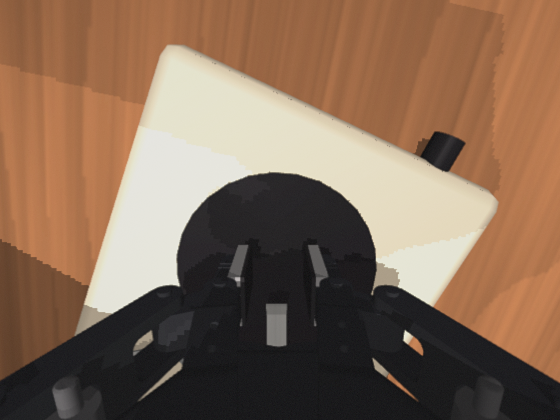

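The tips are over the plate. The lip (266–288, 305–345) sits centred between the fingers and clear behind the pads. I'll touch down slowly to find the tip height.

>>> {"op": "jog_arm", "data": {"moves": [[0.31,0,0,0.4,0],[0.31,0,0,0.6,0],[0.31,0,0,0.64,0],[0.31,0,0,0.68,0]]}}

```text
time_s: 2.92
position: [0.517, -0.1006, 0.1105]
tcp_rot: [0.001, 0.64, 0.768, -0.001]
contact_force: [0.4, -0.4, 0.0]
grip_width: 0.305
```

>>> {"op": "jog_arm", "data": {"moves": [[0.31,0,0,0.06,0],[0.31,0,0,0.08,0],[0.31,0,0,0.08,0]]}}

```text
time_s: 3.17
position: [0.517, -0.1006, 0.1086]
tcp_rot: [0.001, 0.64, 0.768, -0.001]
contact_force: [-0.3, 0.5, 0.7]
grip_width: 0.312
```

>>> {"op": "jog_arm", "data": {"moves": [[0.31,0,0,0.06,0],[0.31,0,0,0.06,0]]}}

```text
time_s: 3.33
position: [0.5171, -0.1006, 0.1084]
tcp_rot: [0.002, 0.64, 0.768, -0.001]
contact_force: [-5.5, 1.4, 27.9]
grip_width: 0.306
```

>>> {"op": "jog_arm", "data": {"moves": [[0.31,0,0,0.06,0],[0.31,0,0,0.06,0]]}}

```text
time_s: 3.5
position: [0.517, -0.1005, 0.1083]
tcp_rot: [0.002, 0.64, 0.768, -0.001]
contact_force: [-8.8, 1.0, 36.2]
grip_width: 0.311
```

Contact came at TCP z ≈ 0.1086, so the tips stand 72.6 mm ahead at this opening and the plate's height checks out. The arm is stiff, about 20 N/mm. Next, lift and go to the rack.

>>> {"op": "jog_arm", "data": {"moves": [[0.5,0,0,-1.6,0],[0.5,0,0,-3.2,0],[0.5,0,0,-4.8,0],[0.5,0,0,-4.8,0]]}}

```text
time_s: 3.83
position: [0.5182, -0.1001, 0.2346]
tcp_rot: [0.006, 0.64, 0.768, 0.001]
contact_force: [1.3, 0.3, 1.1]
grip_width: 0.5
```

```bash
python3 -c "
from h import *
goto(.492,.23,.23,83.3)"
```

```text
t 3.83 p [ 0.5182 -0.1001  0.2346] yaw 100.36 F [1.3 0.3 1.1] g 0.5 q7 -0.09 tilt 0.68
MOVE [13.177  1.34   0.106] tw 0.298
```

>>> {"op": "jog_arm", "data": {"moves": [[0.5,13.18,1.34,0,0.298],[0.5,13.18,1.34,0,0.298],[0.5,13.18,1.34,0,0.298],[0.5,13.18,1.34,0,0.298],[0.5,13.18,1.34,0,0.298]]}}

```text
time_s: 4.25
position: [0.5006, 0.1097, 0.2313]
tcp_rot: [0.006, 0.747, 0.664, 0.002]
contact_force: [1.5, 1.4, 0.6]
grip_width: 0.497
```

```bash
python3 -c "
from h import *
goto(.492,.23,.23,83.3)"
```

```text
t 4.25 p [0.5006 0.1097 0.2313] yaw 83.26 F [1.5 1.4 0.6] g 0.497 q7 -0.67 tilt 0.7
MOVE [ 4.738 -0.908  0.023] tw -0.001
```

>>> {"op": "jog_arm", "data": {"moves": [[0.5,4.74,-0.9,0,0],[0.5,4.74,-0.9,0,0],[0.5,4.74,-0.9,0,0],[0.5,4.74,-0.9,0,0],[0.5,4.74,-0.9,0,0]]}}

```text
time_s: 4.67
position: [0.4915, 0.2321, 0.2304]
tcp_rot: [0.005, 0.746, 0.666, 0.003]
contact_force: [0.0, -2.2, 0.6]
grip_width: 0.502
```

```bash
python3 -c "
from h import *
goto(.492,.23,.23,83.3)
snap('wrist','w3')"
```

```text
t 4.67 p [0.4915 0.2321 0.2304] yaw 83.46 F [ 0.  -2.2  0.6] g 0.502 q7 -0.84 tilt 0.68
MOVE [-0.082  0.03   0.018] tw 0.003
```

View pics/w3.png

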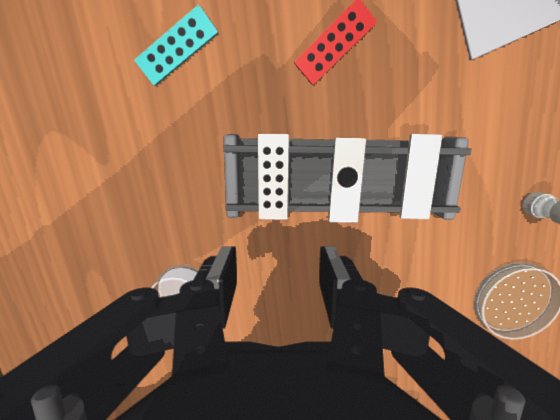

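The ten-well slide shows at (258–289, 135–220), nearly upright in the picture, with slide_one and the blank to its right. I'll measure its pose.

```bash
cat >> h.py <<'E'
def slide(f,box,z,thr=150):
    im=cv2.imread(f'pics/{f}.png'); x0,y0,x1,y1=box
    m=np.zeros(im.shape[:2],np.uint8); m[y0:y1,x0:x1]=(im[y0:y1,x0:x1].min(2)>thr)
    c=max(cv2.findContours(m,0,1)[0],key=cv2.contourArea); h=cv2.convexHull(c)[:,0].astype(float)
    P=np.array([atz(f,q,z)[:2] for q in h]); r=cv2.minAreaRect((P*1000).astype(np.float32))
    print(f,'slide c',np.round(np.array(r[0])/1000,4),'size',np.round(r[1],1),'ang',round(r[2],2)); return r
E
python3 -c "
from h import *
slide('w3',(240,120,305,235),.038)
x,r=tri([('w3',(273.3,177)),('scene0',(310.6,184.3)),('side0',(257.6,291.4))]);print(x,r)"
```

```text
w3 slide c [0.4925 0.2555] size [76.  26.5] ang 83.16
[0.4921969  0.25571377 0.03722185] [np.float64(0.0010927717648113748), np.float64(0.0009048280275989494), np.float64(0.00024964866119237157)]
```

```bash
cat >> h.py <<'E'
def tipto(x,y,z,yawdeg,L=.0726):
    s,M,p,yaw=state(); t=p+L*M[:,2]; print('tip',t.round(4),'Mz',M[:,2].round(4))
    q=np.array([x,y,z])-L*M[:,2]; goto(*q,yawdeg)
E
python3 -c "
from h import *
tipto(.4935,.2654,.07,83.2)"
```

```text
tip [0.4928 0.2299 0.1579] Mz [ 0.011  -0.0055 -0.9999]
t 4.72 p [0.492  0.2303 0.2305] yaw 83.32 F [ 0.4 -1.5 -1.1] g 0.496 q7 -0.84 tilt 0.71
MOVE [ 1.43  -0.177  3.507] tw 0.002
```

>>> {"op": "jog_arm", "data": {"moves": [[0.5,1.43,-0.18,1.5,0.002],[0.5,1.43,-0.18,3.0,0.002],[0.5,1.43,-0.18,3.5,0.002],[0.5,1.43,-0.18,3.5,0.002],[0.5,1.43,-0.18,3.5,0.002]]}}

```text
time_s: 5.13
position: [0.493, 0.2646, 0.1429]
tcp_rot: [0.006, 0.748, 0.663, 0.002]
contact_force: [-0.5, 0.5, 0.2]
grip_width: 0.503
```

```bash
python3 -c "
from h import *
tipto(.4935,.2654,.0354,83.2)
snap('wrist','w4')"
```

```text
tip [0.4937 0.2642 0.0703] Mz [ 0.0104 -0.0065 -0.9999]
t 5.13 p [0.493  0.2646 0.1429] yaw 83.12 F [-0.5  0.5  0.2] g 0.503 q7 -0.92 tilt 0.7
MOVE [ 0.055 -0.031  1.397] tw -0.001
```

View pics/w4.png

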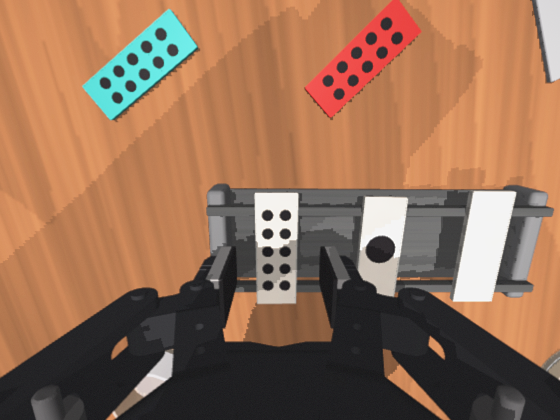

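The slide lies midway between the open fingers, with clearance to slide_one at (385,250). Descend and close.

>>> {"op": "jog_arm", "data": {"moves": [[0.45,0.05,-0.03,0.9,0],[0.4,0.05,-0.03,1.3,0],[0.38,0.05,-0.03,1.39,0],[0.38,0.05,-0.03,1.39,0]]}}

```text
time_s: 5.52
position: [0.4934, 0.2657, 0.1096]
tcp_rot: [0.006, 0.748, 0.663, 0.003]
contact_force: [0.6, 0.7, 0.0]
grip_width: 0.378
```

```bash
python3 -c "
from h import *
tipto(.4935,.2654,.0354,83.2)"
```

```text
tip [0.4942 0.2653 0.037 ] Mz [ 0.012  -0.0055 -0.9999]
t 5.52 p [0.4934 0.2657 0.1096] yaw 83.09 F [0.6 0.7 0. ] g 0.378 q7 -0.94 tilt 0.76
MOVE [-0.    -0.031  0.064] tw -0.002
```

>>> {"op": "jog_arm", "data": {"moves": [[0.38,0,-0.02,0.08,0],[0.2,0,-0.02,0.08,0],[0.2,0,-0.02,0.08,0],[0.2,0,-0.02,0.08,0]]}}

```text
time_s: 5.85
position: [0.4931, 0.2657, 0.1086]
tcp_rot: [0.006, 0.748, 0.663, 0.003]
contact_force: [-1.9, -1.1, 8.3]
grip_width: 0.263
```

```bash
python3 -c "
from h import *
tipto(.4935,.2654,.0354,83.2)"
```

```text
tip [0.494  0.2654 0.036 ] Mz [ 0.0128 -0.0053 -0.9999]
t 5.85 p [0.4931 0.2657 0.1086] yaw 83.08 F [-1.9 -1.1  8.3] g 0.263 q7 -0.94 tilt 0.8
MOVE [-0.001 -0.021  0.025] tw -0.002
```

```bash
python3 -c "
from h import *
snap('wrist','w5');snap('side','s5');
crop('s5',200,200,330,320,'c6',6)
print(bot.sense()['grip_width'],bot.sense()['contact_force'])"
```

```text
0.26069581364616645 [-1.83518968 -2.02790993  7.60326422]
```

View pics/w5.png

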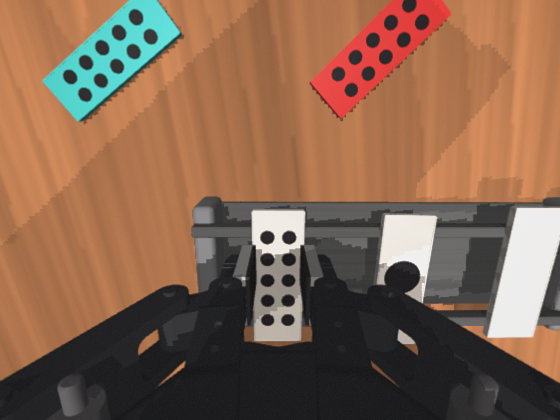

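View pics/c6.png

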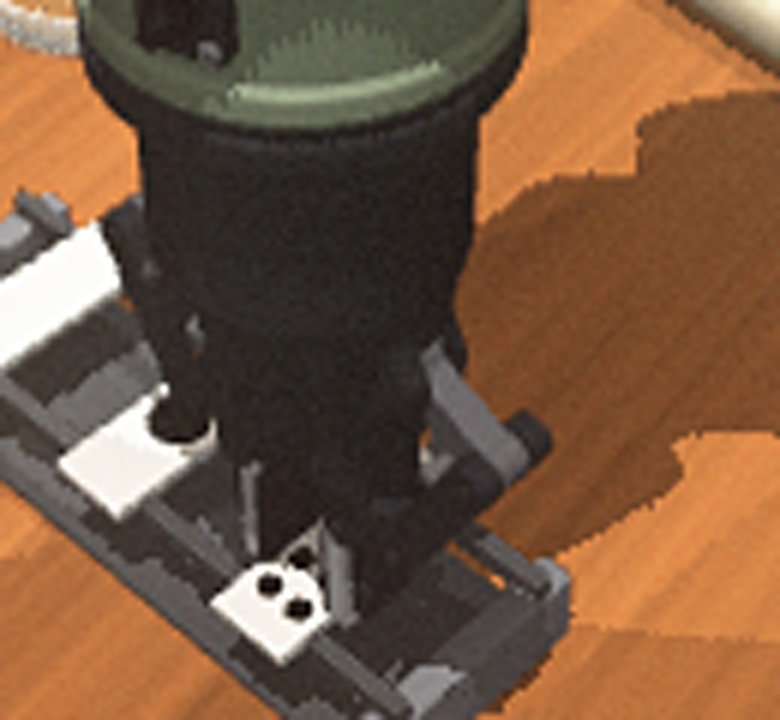

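The pads are on the slide's sides (crop (240,560)–(350,600), wrist (255–310, 250–340)). Lift and check that it holds level.

>>> {"op": "jog_arm", "data": {"moves": [[0.2,0,0,-0.3,0],[0.2,0,0,-1.0,0],[0.2,0,0,-2.0,0],[0.2,0,0,-3.0,0],[0.2,0,0,-3.0,0]]}}

```text
time_s: 6.37
position: [0.4932, 0.2668, 0.1885]
tcp_rot: [0.007, 0.749, 0.663, 0.006]
contact_force: [0.6, 0.0, 0.1]
grip_width: 0.259
```

```bash
python3 -c "
from h import *
snap('wrist','w6');snap('side','s6');snap('scene','sc6')
crop('s6',170,170,330,300,'c7',5)
crop('sc6',270,110,400,220,'c8',5)
tipto(.517,-.05,.12,100.5)"
```

```text
tip [0.4931 0.2657 0.1114] Mz [ 0.0134 -0.0051 -0.9999]
t 6.52 p [0.4922 0.2661 0.184 ] yaw 83.08 F [ 0.3 -0.5  0.5] g 0.259 q7 -0.91 tilt 0.82
MOVE [-12.422   2.474  -0.266] tw -0.304
```

View pics/w6.png

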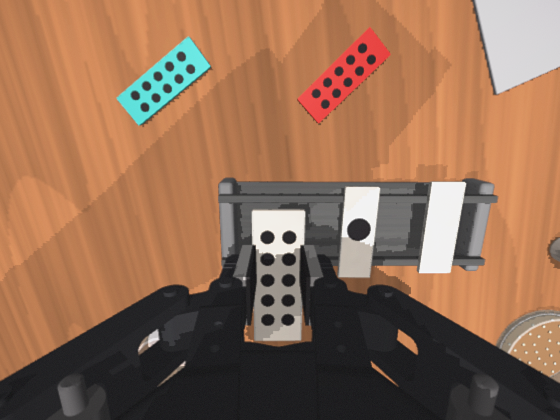

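View pics/c7.png

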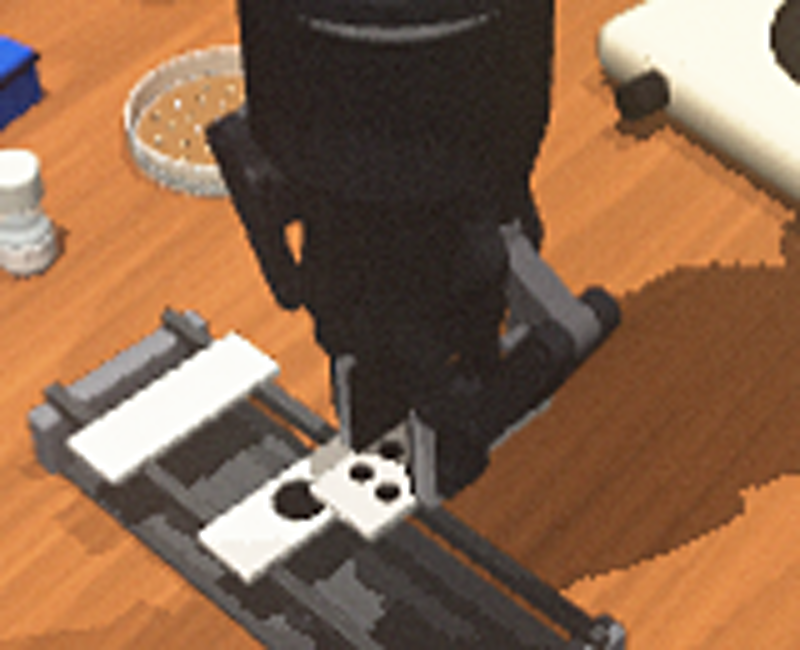

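View pics/c8.png

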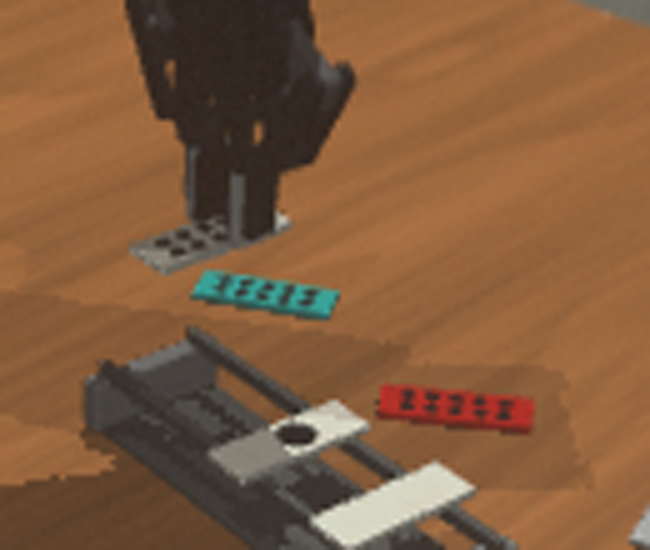

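The slide is held level, the same in the wrist view as before the lift, and its rack place is empty. Next, carry it to a spot in front of the clip.

>>> {"op": "jog_arm", "data": {"moves": [[0.2,-12.4,2.47,-0.25,-0.304],[0.2,-12.4,2.47,-0.25,-0.304],[0.2,-12.4,2.47,-0.25,-0.304],[0.2,-12.4,2.47,-0.25,-0.304],[0.2,-12.4,2.47,-0.25,-0.304]]}}

```text
time_s: 6.93
position: [0.5073, 0.0565, 0.1887]
tcp_rot: [0.006, 0.639, 0.769, 0.002]
contact_force: [0.3, -0.4, -0.7]
grip_width: 0.262
```

```bash
python3 -c "
from h import *
tipto(.5103,-.0698,.08,100.5)"
```

```text
tip [0.5082 0.0562 0.1161] Mz [ 0.0121 -0.0052 -0.9999]
t 6.93 p [0.5073 0.0565 0.1887] yaw 100.54 F [ 0.3 -0.4 -0.7] g 0.262 q7 -0.43 tilt 0.75
MOVE [-4.958 -0.855  1.471] tw 0.001
```

>>> {"op": "jog_arm", "data": {"moves": [[0.2,-4.95,-0.85,0.6,0],[0.2,-4.95,-0.85,1.4,0],[0.2,-4.95,-0.85,1.4,0],[0.2,-4.95,-0.85,1.4,0],[0.2,-4.95,-0.85,1.4,0]]}}

```text
time_s: 7.35
position: [0.5086, -0.0723, 0.1528]
tcp_rot: [0.005, 0.641, 0.768, 0.001]
contact_force: [-0.1, -0.3, 0.2]
grip_width: 0.257
```

```bash
python3 -c "
from h import *
tipto(.5103,-.0698,.04,100.5)
snap('wrist','w7');snap('side','s7');snap('scene','sc7')
crop('s7',270,110,430,230,'c9',5)
crop('sc7',110,190,270,310,'c10',5)
"
```

```text
tip [ 0.5092 -0.0728  0.0802] Mz [ 0.0091 -0.0061 -0.9999]
t 7.35 p [ 0.5086 -0.0723  0.1528] yaw 100.28 F [-0.1 -0.3  0.2] g 0.257 q7 -0.25 tilt 0.63
MOVE [0.122 0.051 1.608] tw -0.004
```

View pics/w7.png

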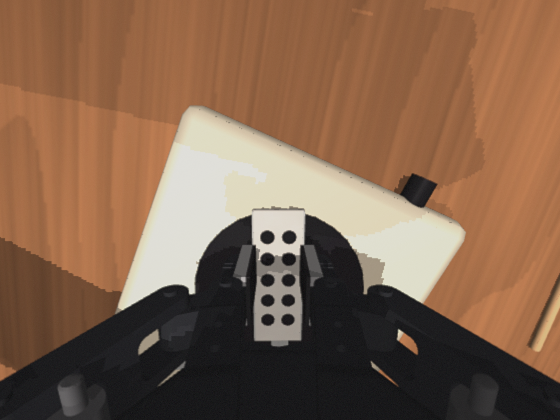

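View pics/c9.png

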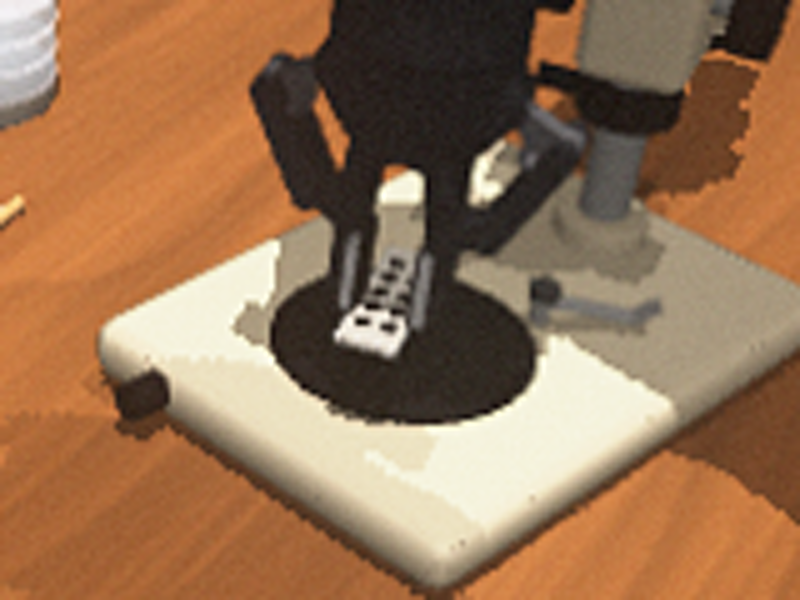

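View pics/c10.png

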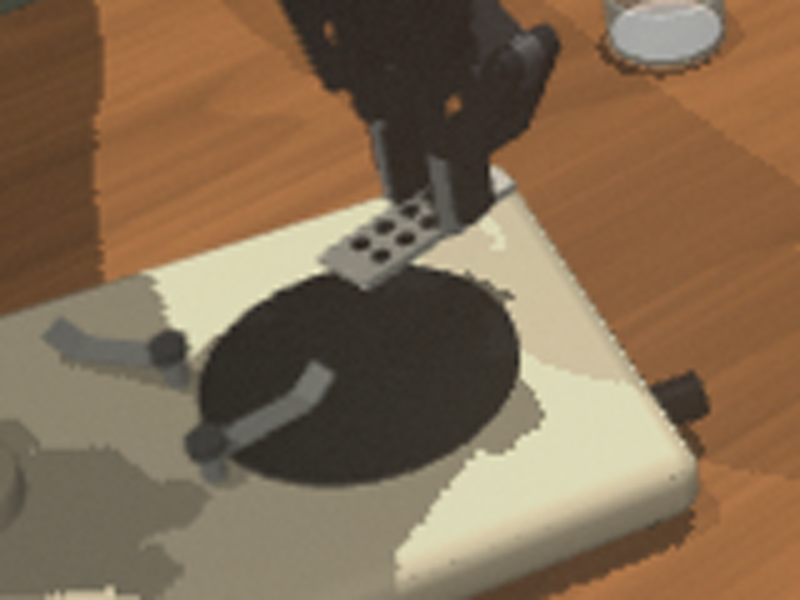

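The slide is in front of the clip and in line with it: the leaf tip just shows at (278,343), behind the leading end. Checking the slide's pose in the tool frame.

```bash
python3 -c "
from h import *
K,k1,Rm,t=cam('w7')
# wells rows: first pair and last pair; centre well pair = slide centre
for uv in [(278,210),(278.5,341),(267.2,237),(288.7,237),(267.3,320),(288.4,320),(277.8,280)]:
  P=atz('w7',uv,.0826); s=json.load(open('pics/w7.json'))['s'];q=s['tcp_rot'];M=R.from_quat([q[1],q[2],q[3],q[0]]).as_matrix()
  print(uv,((M.T@(P-np.array(s['position'])))*1000).round(1))
tipto(.5103,-.0698,.042,100.5)
"
```

```text
(278, 210) [28.2  0.7 70. ]
(278.5, 341) [-47.6   1.   70.6]
(267.2, 237) [14.2 -4.7 70.1]
(288.7, 237) [14.2  6.  70.1]
(267.3, 320) [-33.9  -5.1  70.4]
(288.4, 320) [-34.    6.4  70.5]
(277.8, 280) [-9.7  0.6 70.3]
tip [ 0.5103 -0.0684  0.0817] Mz [ 0.0117 -0.0044 -0.9999]
t 7.5 p [ 0.5095 -0.0681  0.1543] yaw 100.6 F [-0.   0.5  0.6] g 0.257 q7 -0.25 tilt 0.72
MOVE [-0.044 -0.029  1.586] tw 0.002
```

>>> {"op": "jog_arm", "data": {"moves": [[0.2,-0.04,-0.03,0.8,0.002],[0.2,-0.04,-0.03,1.4,0.002],[0.2,-0.04,-0.03,1.62,0.002],[0.2,-0.04,-0.03,1.62,0.002],[0.2,-0.04,-0.03,1.62,0.002]]}}

```text
time_s: 7.92
position: [0.5096, -0.0686, 0.1142]
tcp_rot: [0.006, 0.639, 0.769, 0.002]
contact_force: [0.6, 0.5, -0.1]
grip_width: 0.255
```

```bash
python3 -c "
from h import *
tipto(.5103,-.0698,.0375,100.5)"
```

```text
tip [ 0.5105 -0.0689  0.0416] Mz [ 0.0119 -0.0042 -0.9999]
t 7.92 p [ 0.5096 -0.0686  0.1142] yaw 100.55 F [ 0.6  0.5 -0.1] g 0.255 q7 -0.29 tilt 0.72
MOVE [-0.032 -0.014  0.166] tw 0.001
```

>>> {"op": "jog_arm", "data": {"moves": [[0.2,0,0,0.08,0],[0.2,0,0,0.1,0],[0.2,0,0,0.1,0]]}}

```text
time_s: 8.17
position: [0.5098, -0.0686, 0.1121]
tcp_rot: [0.006, 0.639, 0.769, 0.002]
contact_force: [0.6, 0.3, 0.1]
grip_width: 0.26
```

>>> {"op": "jog_arm", "data": {"moves": [[0.2,0,0,0.04,0],[0.2,0,0,0.04,0]]}}

```text
time_s: 8.33
position: [0.5098, -0.0686, 0.1113]
tcp_rot: [0.006, 0.639, 0.769, 0.002]
contact_force: [-0.3, 0.1, -0.9]
grip_width: 0.261
```

>>> {"op": "jog_arm", "data": {"moves": [[0.2,0,0,0.04,0],[0.2,0,0,0.04,0]]}}

```text
time_s: 8.5
position: [0.5099, -0.0686, 0.1106]
tcp_rot: [0.006, 0.639, 0.769, 0.003]
contact_force: [-2.2, -1.3, 10.3]
grip_width: 0.262
```

Touched down at TCP z ≈ 0.1108. Raise by about 0.7 mm and push in towards the clip.

```bash
python3 -c "
from h import *
s,M,p,y=state();print(M.round(4))
tipto(.5174,-.1084,.0388,100.5)"
```

```text
[[-0.1831  0.983   0.0132]
 [ 0.9831  0.1832 -0.0044]
 [-0.0068  0.0122 -0.9999]]
tip [ 0.5109 -0.0689  0.038 ] Mz [ 0.0132 -0.0044 -0.9999]
t 8.5 p [ 0.5099 -0.0686  0.1106] yaw 100.55 F [-2.2 -1.3 10.3] g 0.262 q7 -0.29 tilt 0.8
MOVE [-1.6   -0.033 -0.021] tw 0.001
```

>>> {"op": "jog_arm", "data": {"moves": [[0.2,0,0,-0.03,0],[0.2,-0.3,-0.01,-0.03,0],[0.2,-0.6,-0.01,-0.02,0],[0.2,-0.85,-0.02,-0.02,0],[0.2,-0.85,-0.02,-0.02,0]]}}

```text
time_s: 8.92
position: [0.5133, -0.0916, 0.1111]
tcp_rot: [0.007, 0.64, 0.768, 0.002]
contact_force: [-0.4, -0.5, 0.2]
grip_width: 0.261
```

```bash
python3 -c "
from h import *
tipto(.5174,-.1084,.0388,100.5)
snap('scene','sc8');snap('side','s8')
crop('sc8',110,200,270,320,'c11',5)
crop('s8',285,100,425,210,'c12',5)"
```

```text
tip [ 0.5143 -0.092   0.0385] Mz [ 0.0131 -0.0053 -0.9999]
t 8.92 p [ 0.5133 -0.0916  0.1111] yaw 100.42 F [-0.4 -0.5  0.2] g 0.261 q7 -0.25 tilt 0.81
MOVE [-0.668  0.004 -0.006] tw -0.001
```

View pics/c11.png

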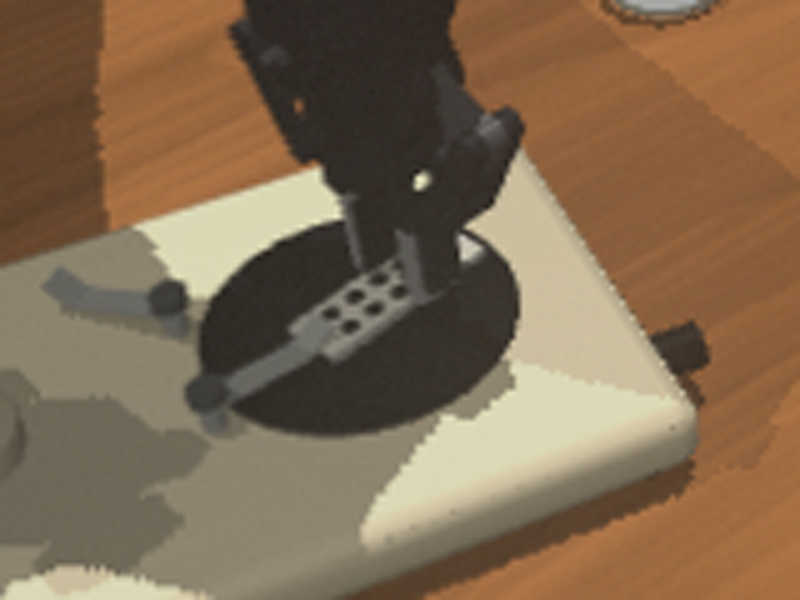

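View pics/c12.png

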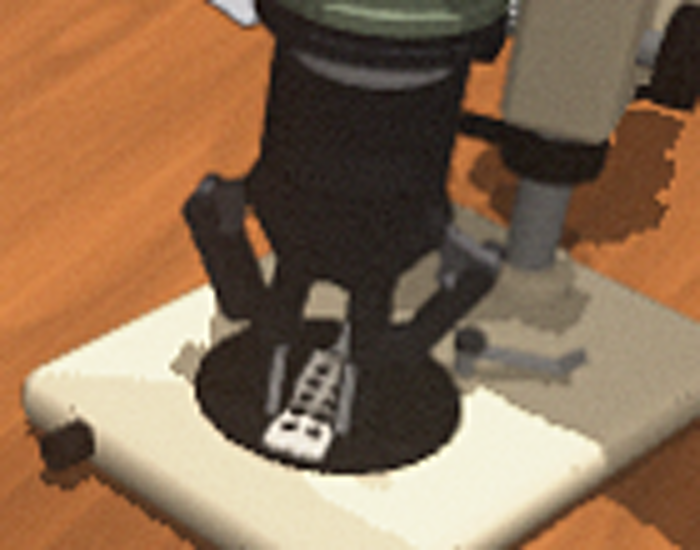

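The lip (crop (325,330)) now overhangs the slide's leading end, in line with it. Push on gently.

>>> {"op": "jog_arm", "data": {"moves": [[0.2,-0.1,0,0,0],[0.2,-0.2,0,0,0],[0.2,-0.3,0,0,0],[0.2,-0.3,0,0,0]]}}

```text
time_s: 9.35
position: [0.5147, -0.0978, 0.1112]
tcp_rot: [0.007, 0.64, 0.769, 0.003]
contact_force: [0.2, -0.6, -1.1]
grip_width: 0.264
```

```bash
python3 -c "
from h import *
tipto(.5174,-.1084,.0386,100.5)"
```

```text
tip [ 0.5157 -0.0982  0.0386] Mz [ 0.0132 -0.0044 -0.9999]
t 9.35 p [ 0.5147 -0.0978  0.1112] yaw 100.48 F [ 0.2 -0.6 -1.1] g 0.264 q7 -0.24 tilt 0.8
MOVE [-0.415 -0.006  0.002] tw -0.0
```

>>> {"op": "jog_arm", "data": {"moves": [[0.2,-0.15,-0.005,0.01,0],[0.2,-0.3,-0.005,0.01,0],[0.2,-0.42,-0.005,0.01,0],[0.2,-0.42,-0.005,0.01,0],[0.2,-0.42,-0.005,0.01,0]]}}

```text
time_s: 9.77
position: [0.5165, -0.1086, 0.111]
tcp_rot: [0.007, 0.64, 0.769, 0.002]
contact_force: [0.4, -0.2, -0.8]
grip_width: 0.265
```

```bash
python3 -c "
from h import *
tipto(.5174,-.1084,.0384,100.5)
snap('scene','sc9');snap('side','s9');snap('wrist','w9')
crop('sc9',110,200,270,320,'c13',5)
crop('s9',285,100,425,210,'c14',5)"
```

```text
tip [ 0.5174 -0.109   0.0384] Mz [ 0.0132 -0.0048 -0.9999]
t 9.77 p [ 0.5165 -0.1086  0.111 ] yaw 100.44 F [ 0.4 -0.2 -0.8] g 0.265 q7 -0.22 tilt 0.81
MOVE [ 0.024  0.003 -0.001] tw -0.001
```

View pics/c13.png

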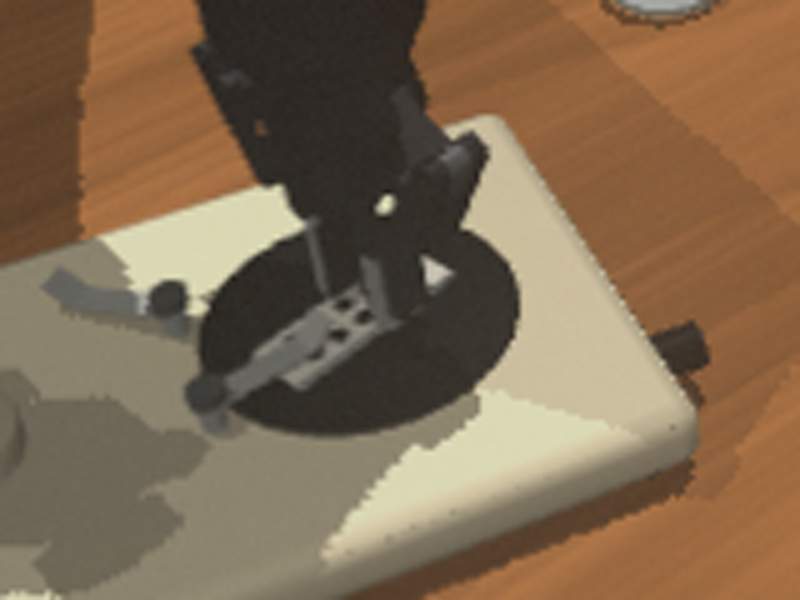

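View pics/w9.png

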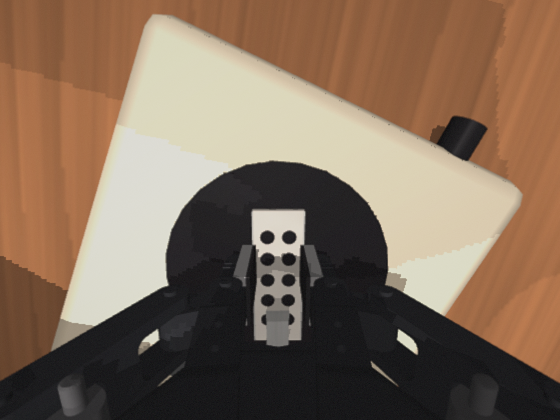

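View pics/c14.png

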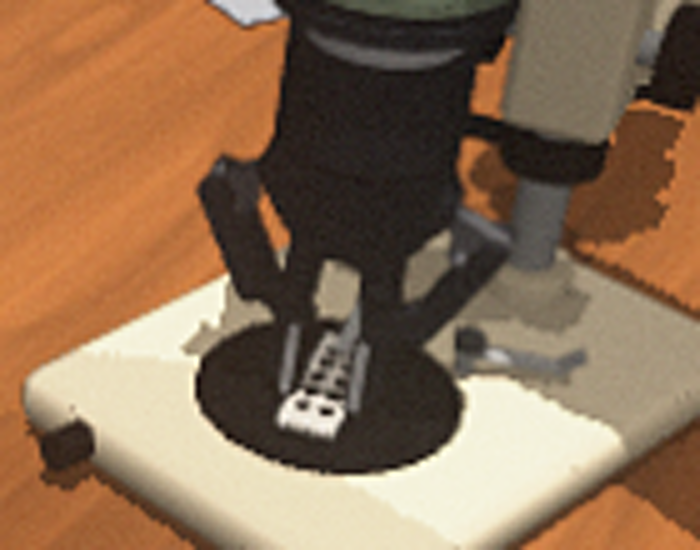

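The slide is under the leaf, which lies centred over its leading wells at (277,325). Its centre comes out at clip x ≈ −0.066. Now press down in small steps.

>>> {"op": "jog_arm", "data": {"moves": [[0.2,0,0,0.02,0],[0.2,0,0,0.02,0]]}}

```text
time_s: 10.08
position: [0.5165, -0.1082, 0.1107]
tcp_rot: [0.007, 0.64, 0.769, 0.002]
contact_force: [-1.2, -1.4, 4.7]
grip_width: 0.263
```

>>> {"op": "jog_arm", "data": {"moves": [[0.2,0,0,0.02,0],[0.2,0,0,0.02,0]]}}

```text
time_s: 10.25
position: [0.5165, -0.1081, 0.1106]
tcp_rot: [0.007, 0.639, 0.769, 0.002]
contact_force: [-2.9, -0.3, 10.8]
grip_width: 0.259
```

```bash
python3 -c "
from h import *
snap('wrist','w10'); s,M,p,y=state(); print(M[:,2].round(4),s['contact_force'],s['time_s'],s['grip_width'])
q=json.load(open('pics/w5.json'))['s']['tcp_rot'];M5=R.from_quat([q[1],q[2],q[3],q[0]]).as_matrix();print('rack: pitch/roll',M5[2].round(4),'now',M[2].round(4))
for f in ['w5','w10']:
  g=cv2.cvtColor(cv2.imread(f'pics/{f}.png'),cv2.COLOR_BGR2GRAY)
  m=np.zeros_like(g); m[205:312,256:302]=(g[205:312,256:302]<70)
  n,l,st,ce=cv2.connectedComponentsWithStats(m); print(f,[tuple(ce[i].round(1)) for i in range(1,n) if 60<st[i,4]<260])
  # slide centre & plate centre in world
print('slide centre',[atz('w10',u,.040).round(4) for u in [(277.8,280)]])
f='w10';im=cv2.imread('pics/w10.png');mm=im.max(2)<70;h=[]
for r in range(165,245,3):
  row=np.nonzero(mm[r,150:400])[0]; h+=[(150+row[0],r),(151+row[-1],r)]
P=np.array([atz(f,q,.036)[:2] for q in np.array(h,float)]);A=np.c_[2*P,np.ones(len(P))];s=np.linalg.lstsq(A,(P**2).sum(1),rcond=None)[0]
print('plate',s[:2],np.sqrt(s[2]+s[:2]@s[:2]))
"
```

```text
[ 0.0136 -0.0052 -0.9999] [-3.15938663 -0.19040263 10.52046851] 10.3 0.2632670582018035
rack: pitch/roll [-0.0038  0.0134 -0.9999] now [-0.0076  0.0124 -0.9999]
w5 [(np.float64(266.9), np.float64(237.2)), (np.float64(288.8), np.float64(237.2)), (np.float64(300.6), np.float64(269.6)), (np.float64(288.5), np.float64(259.2)), (np.float64(267.0), np.float64(259.4)), (np.float64(267.0), np.float64(280.1)), (np.float64(288.0), np.float64(280.1)), (np.float64(267.1), np.float64(300.2)), (np.float64(287.7), np.float64(300.1))]
w10 [(np.float64(278.5), np.float64(206.5)), (np.float64(288.7), np.float64(237.2)), (np.float64(266.9), np.float64(237.2)), (np.float64(300.5), np.float64(269.6)), (np.float64(266.8), np.float64(259.4)), (np.float64(288.3), np.float64(259.3)), (np.float64(266.8), np.float64(279.8)), (np.float64(288.0), np.float64(280.0)), (np.float64(267.1), np.float64(300.2)), (np.float64(287.6), np.float64(300.1))]
slide centre [array([ 0.5198, -0.1182,  0.04  ])]
plate [ 0.51924028 -0.1160867 ] 0.05878422220179457
```

```bash
python3 -c "
from h import *
crop('w10',200,150,360,350,'c15',3)"
```

```text
(no output)
```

View pics/c15.png

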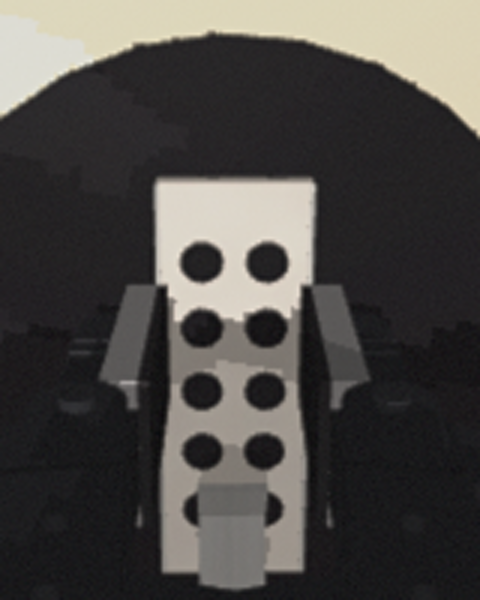

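The press is steady at about 10.5 N. The slide sits in the fingers exactly as it did on the rack and is within 0.25° of level. It is about 2 mm beyond the plate's centre along the clip and within about 1 mm across, with the leaf resting on its end. I'm handing the job in.

```bash
python3 -c "
from h import *
print(bot.finish_job()); s,M,p,y=state(); print(p.round(4),s['contact_force'],s['time_s'],s['grip_width'])"
```

```text
the job is handed in; nothing more can be done
None
the job is handed in; nothing more can be done
```

I took the white ten-well slide from the rack's end place, slid it under the clip's lip about half a millimetre above the plate, and pressed it down. I handed the job in while still gripping and pressing it, at about 10.3 s; no verdict is reported.

**Last checks before handing in:**
- **Press:** steady at about 10.5 N at the wrist. The slide was still gripped.
- **Flatness:** the tool's tilt had changed by about 0.2° since it gripped the slide flat on the rack. The wells in the wrist picture had not shifted, so the slide should lie within about 0.25° of level.
- **Position:** about 2 mm beyond the plate's centre along the clip and within about 1 mm across, in line with the leaf. The plate centre read from the different views disagreed by 1–2 mm, well inside the limits.
- **Clip:** the leaf was resting on the slide's end. I judged this by eye and from a light downward force of about 1 N during insertion, since the clip's bend cannot be read directly.

**Force during calibration:** before picking up the slide, I touched the bare plate with the fingertips to find their height. That push reached about 36 N, close to the 40 N limit for pressing with the arm or gripper body. The slide was not involved.

The other slides had not visibly moved when I lifted the ten-well slide. I saw no contact with the dishes, the brush or the vial, but I made no separate final check of them.

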